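# Index the vial carousel on to the reading head

## Robot

A 6-joint arm with a two-finger parallel gripper is mounted at the origin on a cart in front of the work surface, level with it; the furniture and walls round the work are solid. World frame = base frame: x ahead of the robot, y to its left, z up, the work surface at z = 0. Lengths are in m, angles in rad, forces in N, time in s.
With the tool pointing down it reaches from about 0.3 to 0.875 m from the base axis. Payload 6.4 kg.
Tool frame: the origin (TCP) lies at the centre of the arm's flange, where the gripper is bolted on; the fingertips stand 173 mm ahead of it and the grasp point (between the pads) lies 155 mm ahead of it; z points along the fingers, y is the line along which they close (so a half turn about z gives the same grasp; the last joint's range is limited). The gripper opens to 85 mm and grips with 20 to 120 N. Pads are 22 mm wide; open, the fingers measure 114 mm over their backs; the gripper's body (76 mm by 85 mm) begins 54 mm behind the grasp point. The pads swing forward as they close: fully open they stand 13 mm farther back than shut.
Start: joints at [1.015, 0.181, 1.607, -0, 1.354, -0.206], TCP at [0.197, 0.54, 0.405] pointing down, gripper open.
Joint ranges: [-2.99, 2.99], [-0.89, 2.07], [0.3, 2.58], [-1.14, 4.28], [0, 2.63], [-3.12, 3.12]. Speed limits (rad/s): [2.57, 2.57, 3.01, 3.14, 3.14, 3.14].

## Interface

Orientations are given as a unit quaternion [w, x, y, z].
In Python, from bench import get_obs, camera, get_calibration, hand_in gives the robot as it stands. The module is installed in compiled form; this text tells all that it offers.
- The arm moves only by the tool drive_tool, never from a script. Its argument "increments" is a list of rows, each a list of 2 entries, a list of its own where there are three numbers: the shift along the tool's x, y, z normalised to -1 to 1, where 1 is 250 mm, then the turn about the tool's z normalised to -1 to 1, where 1 is 90 degrees. A call has exactly 8 rows; each row is the pose to reach, as a shift and turn from the pose commanded when the call began, along the tool's axes at that moment; what a row does not reach only later rows make up. A row lasts 1/8 s, in which the tool goes at most 62.5 mm and 10.7 degrees, less where a joint would pass 70% of its speed; a pose out of reach is approached as far as the arm can. A call with a number of a shift or a turn outside -1 to 1 is refused whole. A call with a gripper value outside its range is refused whole. "claw" is the closure, from 0 (fully open) to 1 (shut), set as the call begins (left out, the last holds). The fingers move at their own pace and stop on an object; the grip force is fixed at half the most. Time passes only in rows, so rows that repeat a pose let the fingers close, or fill a call up. It gives the time, the measured TCP pose, the force and the opening at its end, in the units of the state.
- get_obs(): the state, without advancing time (a new reading comes with each control period).
- camera(name): name is "scene" or "top"; returns the picture (384x512x3 uint8, blue, green, red); there is no depth.
- get_calibration(name): a dict with "K" (3x3 intrinsics, pixels), "origin" and "orientation" of the camera in the world. Camera axes: x right, y down, z forward; pixel columns grow to the right and rows downward; lengths in m; the calibration is good to about 2 mm. A picture is of the moment at which its call begins. get_calibration takes no time and is no camera call.
- hand_in(): hands the job in, once; it reports no verdict.
The state is a dict: "time_s": time; "q": joint angles; "dq": joint speeds; "joint_efforts": joint torques, N m; "eef_pos": TCP position; "eef_rot": TCP orientation; "wrist_force": force on the tool from outside, world axes, zero at the start; "torque": the same for the moment, N m; "opening": opening from 0.0 (shut) to 1.0 (fully open).
Only numpy, scipy, OpenCV 4.12 (cv2) and the standard library are available. Lean on these libraries where they do the work, as an engineer would, in place of code of your own. Each camera call takes 0.05 s, during which the arm holds its last target. There are 200 camera calls.

## Task

The reading head is looking at an empty nest: bring the first of the three vials round in front of it. Slacken the lock ring on the hub (its lever turns it) until it no longer clamps the carousel, push the carousel round anticlockwise, seen from above, until that vial's station clicks home in the index, then turn the lock ring back clockwise and pull it up firm again, to about 1 N m (some 15 N at the lever's knob), without forcing it. Do not run past the station, and leave the things standing around where they are.

Things in the scene. Friction and masses are not known exactly. Their poses are not given: they have to be found in the camera images.
- reader: The fixed instrument: white round housing, 232 mm wide, with a flat carousel plate on it. Origin on the carousel's vertical axis at bench level, z up, +x from the axis to the reading head. Heights over the bench: carousel plate (256 mm wide) 44 to 55 mm, its hub (60 mm wide, 88 at the foot) to 116 mm, clamp plate and washer (48 mm wide) to 125 mm, lock ring 126 to 146 mm, stud (18 mm) to 153 mm.
- reader_lens (a point): Lens in the face of the reading head, a white block 92 mm wide, 123 mm high, 64 mm deep behind the plate. The point lies 146 mm from the carousel's axis, 85 mm over the bench; axes as the instrument's.
- index_plunger (a point): Nose of the index's spring plunger, at the plate's rim, 135 mm from the axis, 120 degrees anticlockwise from the instrument's +x. Its metal block reaches from 148 to 190 mm from the axis and up to 60 mm over the bench.
- carousel (a joint): Angle of the carousel plate (rad, anticlockwise from above positive). 0: first vial exactly before the lens, plunger home. Starts clamped at -1.22 to -0.87, near the station before (stations every 1.047), often a little off it; it may snap home when slackened. Coming anticlockwise the plunger meets a lobe 0.11 before a station and drops home from 0.055 before it; a like lobe follows.
- first_vial (a point): Top centre of the first (most anticlockwise) of three amber vials, 30 mm wide, fixed in neighbouring nests, 78 mm from the axis, tops 119 mm over the bench. The point's x axis points outward. Six nests lie 60 degrees apart; the other two vials are 60 and 120 degrees clockwise of this one, the three other nests are empty cups, 37 mm wide, 14 mm high.
- push_post (a point): Top centre of one of six upright steel push posts on the carousel, 10 mm thick, midway between nests, 118 mm from the axis, from the plate up to 110 mm over the bench. This one lies 150 degrees clockwise of the first vial, the others 60 degrees apart. The plate turns lightly between stations; going over a lobe takes 10 to 15 N at a post.
- ring_axis (a point): Fixed point on the axis, 136 mm over the bench, in the middle of the knurled lock ring (52 mm wide, 20 mm high). Clockwise from above tightens; it sinks 1.5 mm a radian. Starts lightly nipped, 0.25 to 0.7 rad past the clamp's touch (25 to 85 N of clamp). Slack it turns almost freely; from the touch the torque grows by about 0.7 N m a radian and stays as left: it does not run back.
- lever_knob (a point): Centre of the black ball knob (19 mm) on the end of the ring's lever, a 10 mm steel rod that rises outward; 69 mm from the axis, about 152 mm over the bench. Midway, 50 mm out, the rod's centre is 145 mm high. It turns with the ring and starts 90 to 155 degrees anticlockwise from the instrument's +x; how it is clocked on the ring varies, so its direction does not tell the tightness.
- clamp_plate: Steel disc, 48 mm wide, 4 mm thick, under the lock ring, carries the spring washer; keyed, does not turn. Presses on the hub when the ring is tight, lifts 0.4 mm clear when slack. Origin on the axis at its underside, 116 mm over the bench. Clamp force grows by about 125 N a radian of the ring: 1 N m gives about 170 N. Accepted 110 to 260 N (about 0.65 to 1.5 N m).
- bottle: Bystander: loose 250 ml screw-cap bottle, 70 mm wide, 140 mm high. Origin at the centre of its underside. Not to be moved.
- beaker: Bystander: small clear beaker, 41 mm wide, 34 mm high. Origin at the centre of its underside. Not to be moved.
- timer: Bystander: flat bench timer, 62 x 66 x 18 mm. Origin at the centre of its underside. Not to be moved.
- spare_vial: Bystander: loose amber vial standing on the bench, 30 mm wide, 62 mm high. Origin at the centre of its underside. Not to be moved.

How it is judged:
By the outcome, as a careful person would: the job done as asked, in the order asked, and still so for the second after the job is handed in, with the robot touching nothing.
It also fails if it takes over 61 s, if anything falls off the work surface, if the arm or the gripper's body presses on something with over 40 N, if the wrist force passes 120 N, or if a joint passes its speed limit or range.

## Working session

There is one attempt and no reset: what is moved stays moved. The work goes in short steps, Python scripts to look and compute and a tool call to move; the robot and the scene stay as the last step left them, time stands still between calls to the robot, and variables do not carry over. Pictures are saved under pics/ and viewed, on a budget of 10 in all, crops included, one or two more only if the job needs it, and the job is handed in when it is done.

Besides the shell and the picture viewer there is one more tool, called after "Call:" by a JSON object that holds its "method" and its "body", one argument or row to a line. drive_tool: Moves the arm, as the interface text tells. Its arguments: {"type":"object","properties":{"increments":{"type":"array","items":{"type":"array"}},"claw":{"type":"number"}},"required":["increments"]}

```bash
mkdir -p pics
python3 - <<'E'
from bench import *
import cv2
for n in("scene","top"):
    cv2.imwrite(f"pics/{n}0.png",camera(n)); c=get_calibration(n); print(n,c)
o=get_obs();print(o)
E
```

```text
scene {'K': array([[396.41170474,   0.        , 256.97608971],
       [  0.        , 396.41170474, 197.90735884],
       [  0.        ,   0.        ,   1.        ]]), 'origin': array([-0.03537416, -0.44871019,  0.77992537]), 'orientation': array([-0.3608985 ,  0.83086194, -0.38793343,  0.1700834 ])}
top {'K': array([[460.97266277,   0.        , 254.81465554],
       [  0.        , 460.97266277, 186.39225146],
       [  0.        ,   0.        ,   1.        ]]), 'origin': array([0.42780932, 0.01132977, 1.49124939]), 'orientation': array([-0.02156829,  0.71427241, -0.6991523 ,  0.02314722])}
{'time_s': 0.1, 'q': array([ 1.01468631e+00,  1.81476595e-01,  1.60788693e+00, -2.18509569e-05,
        1.35377295e+00, -2.06289839e-01]), 'dq': array([-0.0006915 , -0.00145527, -0.00269177, -0.00037676,  0.00102232,
       -0.00032341]), 'joint_efforts': array([ 6.11276701e-04, -4.45875371e+01, -3.52243066e+01, -3.22296564e-04,
        4.08702952e-03, -5.52803328e-05]), 'eef_pos': array([0.19693332, 0.5399937 , 0.40387867]), 'eef_rot': array([-2.77275103e-04,  1.74017223e-01,  9.84742306e-01, -7.20469046e-04]), 'wrist_force': array([ 0.08278709, -0.1939557 ,  0.51133711]), 'torque': array([0.00173729, 0.06652495, 0.01833976]), 'opening': 1.0016426971768773}
```

View pics/scene0.png

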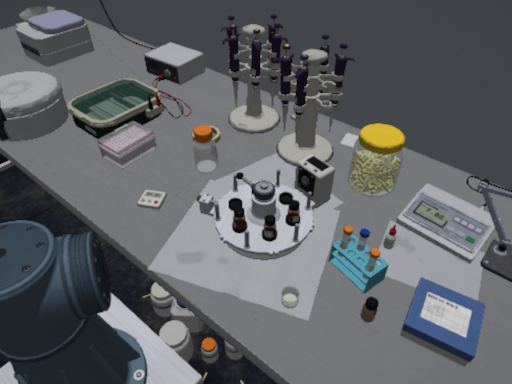

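View pics/top0.png

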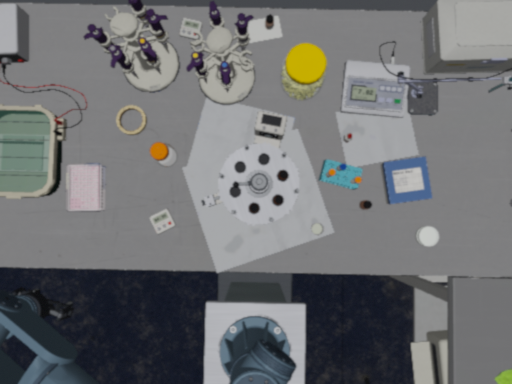

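The scene view shows the reader with its vials at about (265,210). In the top view it is at about (259,182), with the reading head at (270,125), the index block at (210,200) and the lever pointing left. I'll zoom in on both.

```bash
cat > h.py <<'E'
from bench import *
import cv2, numpy as np
from scipy.spatial.transform import Rotation as R
def rot(q): return R.from_quat([q[1],q[2],q[3],q[0]]).as_matrix()
def ray(n,uv,z):
    c=get_calibration(n); d=rot(c["orientation"])@np.linalg.solve(c["K"],[*uv,1.]); o=c["origin"]
    return o+d*(z-o[2])/d[2]
def proj(n,P):
    c=get_calibration(n); p=c["K"]@(rot(c["orientation"]).T@(np.array(P)-c["origin"])); return p[:2]/p[2]
def crop(im,x,y,w,h,s): return cv2.resize(im[y:y+h,x:x+w],None,fx=s,fy=s,interpolation=cv2.INTER_CUBIC)
E
python3 - <<'E'
from h import *
t=cv2.imread("pics/top0.png"); s=cv2.imread("pics/scene0.png")
cv2.imwrite("pics/c0.png",np.hstack([crop(t,195,105,130,140,3.0),crop(s,190,150,130,140,3)]))
print(ray("top",(259,182),.15),ray("top",(259,183),.055))
print(ray("scene",(264,185),.15))
E
```

```text
[ 0.5258796  -0.00269443  0.15      ] [ 0.52969492 -0.00375267  0.055     ]
[ 5.30595171e-01 -1.12445931e-04  1.50000000e-01]
```

View pics/c0.png

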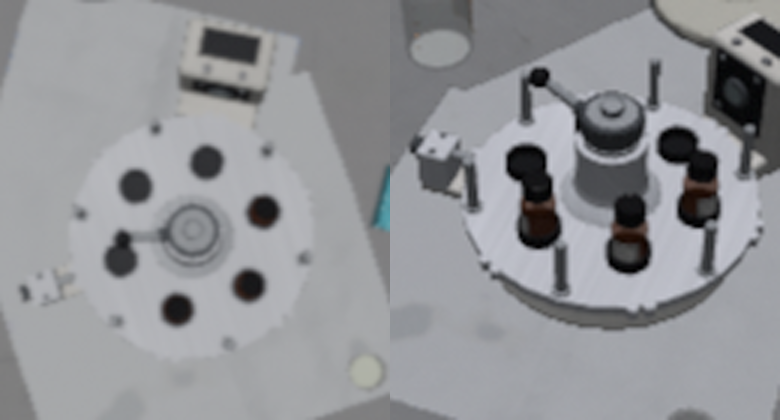

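Run:
```python
from h import *
t=cv2.imread("pics/top0.png")
g=cv2.cvtColor(t,cv2.COLOR_BGR2GRAY)
b=cv2.GaussianBlur(crop(g,195,105,130,140,4),(0,0),2)
for name,p,rr in(("plate",60,(150,175)),("ring",60,(28,48))):
    c=cv2.HoughCircles(b,cv2.HOUGH_GRADIENT,1,30,param1=p,param2=15,minRadius=rr[0],maxRadius=rr[1])
    if c is not None:
        for x,y,r in c[0][:3]: print(name,ray("top",(194.6+x/4,104.6+y/4),.055 if name=="plate" else .146),r)
f=lambda u,v,z: ray("top",(195+(u+.5)/3-.5,105+(v+.5)/3-.5),z)[:2]
P={"axis":(192,231,.15),"plate":(192,237,.055),"v1":(263,211,.119),"v2":(249,285,.119),"v3":(177,310,.119),"knob":(122,239,.152),
"p1":(267,149,.11),"p2":(305,258,.11),"p3":(229,343,.11),"p4":(116,321,.11),"p5":(81,212,.11),"p6":(155,127,.11),"headtop":(231,46,.123),"idx":(40,288,.06)}
W={k:f(*v) for k,v in P.items()}
a=np.mean([W[f"p{i}"] for i in range(1,7)],0); print("post mean",a)
for k,w in W.items(): d=w-a; print(k,w.round(4),"r",np.hypot(*d).round(4),"ang",np.degrees(np.arctan2(d[1],d[0])).round(1))
# scene cross-check
fs=lambda u,v,z: ray("scene",(190+(u+.5)/3-.5,150+(v+.5)/3-.5),z)[:2]
print("scene knob",fs(540,0+76,.152)if 0 else fs(150,76,.152),"stud",fs(224,100,.153))
q=[(525-390,78),(655-390,63),(750-390,128),(709-390,226),(560-390,243),(470-390,157)]
S=np.array([fs(u,v,.11) for u,v in q]);print(S.round(4),S.mean(0))
```

```text
ring [ 0.52767893 -0.00116841  0.146     ] 36.6
ring [ 0.48063798 -0.06055986  0.146     ] 29.4
post mean [ 0.52607568 -0.00234721]
axis [ 0.5268 -0.0017] r 0.001 ang 40.4
plate [ 0.5276 -0.0028] r 0.0016 ang -15.1
v1 [ 0.5506 -0.0723] r 0.0741 ang -70.7
v2 [ 0.4766 -0.0597] r 0.0757 ang -130.8
v3 [0.4503 0.0112] r 0.077 ang 169.8
knob [0.5174 0.0661] r 0.069 ang 97.2
p1 [ 0.6141 -0.0758] r 0.1146 ang -39.8
p2 [ 0.5051 -0.1157] r 0.1153 ang -100.5
p3 [ 0.4187 -0.0413] r 0.1142 ang -160.1
p4 [0.4382 0.0718] r 0.115 ang 139.8
p5 [0.5465 0.1095] r 0.1137 ang 79.7
p6 [0.6339 0.0373] r 0.1149 ang 20.2
headtop [ 0.7152 -0.0371] r 0.1923 ang -10.4
idx [0.471  0.1534] r 0.1652 ang 109.5
scene knob [0.51922137 0.06837497] stud [0.53412105 0.00177443]
[[ 0.5458  0.1112]
 [ 0.6359  0.0365]
 [ 0.6188 -0.0774]
 [ 0.5051 -0.1169]
 [ 0.418  -0.0406]
 [ 0.4422  0.0778]] [ 0.52763417 -0.00156186]
```

```bash
cat >> h.py <<'E'
import json
AX=np.array([.527,-.002])
def pol(r,th,z,yaw=None):
    t=np.radians(th); return [AX[0]+r*np.cos(t),AX[1]+r*np.sin(t),z,th if yaw is None else yaw]
def cmd(): return json.load(open("cmd.json"))
def plan(wps):
    "8 poses (x,y,z TCP,yaw of tool x in deg) -> rows; remembers last as commanded pose"
    c=np.array(cmd()); a=np.radians(c[3]); X=[np.cos(a),np.sin(a)];Y=[np.sin(a),-np.cos(a)]; out=[]
    for w in wps:
        d=np.array(w)-c; out.append([[round(d[:2]@X/.25,3)+0.,round(d[:2]@Y/.25,3)+0.,round(-d[2]/.25,3)+0.],round(-d[3]/90,3)+0.])
    json.dump(list(map(float,wps[-1])),open("cmd.json","w")); print(json.dumps(out))
def lin(w,n=8,c=None):
    c=np.array(cmd() if c is None else c); return [list(c+(np.array(w)-c)*(i+1)/n) for i in range(n)]
def arc(r,t0,t1,z,yoff=0,n=8): return [pol(r,t,z,t+yoff) for t in np.linspace(t0,t1,n+1)[1:]]
E
echo '[0.197,0.54,0.405,160]'>cmd.json
python3 - <<'E'
from h import *
m=[.37,.28,.38,124]
plan(lin(m)); plan(lin(pol(.066,97.4,.37))); plan(lin(pol(.066,97.4,.310)))
E
```

```text
[[[-0.126, -0.093, 0.012], 0.05], [[-0.251, -0.185, 0.025], 0.1], [[-0.377, -0.278, 0.038], 0.15], [[-0.503, -0.37, 0.05], 0.2], [[-0.629, -0.463, 0.062], 0.25], [[-0.754, -0.555, 0.075], 0.3], [[-0.88, -0.648, 0.088], 0.35], [[-1.006, -0.741, 0.1], 0.4]]
[[[-0.131, 0.001, 0.005], 0.037], [[-0.263, 0.002, 0.01], 0.074], [[-0.394, 0.003, 0.015], 0.111], [[-0.525, 0.004, 0.02], 0.148], [[-0.656, 0.005, 0.025], 0.185], [[-0.788, 0.006, 0.03], 0.222], [[-0.919, 0.007, 0.035], 0.259], [[-1.05, 0.008, 0.04], 0.296]]
[[[0.0, 0.0, 0.03], 0.0], [[0.0, 0.0, 0.06], 0.0], [[0.0, 0.0, 0.09], 0.0], [[0.0, 0.0, 0.12], 0.0], [[0.0, 0.0, 0.15], 0.0], [[0.0, 0.0, 0.18], 0.0], [[0.0, 0.0, 0.21], 0.0], [[0.0, 0.0, 0.24], 0.0]]
```

Call:
{"method": "drive_tool", "body": {
  "increments": [
    [[-0.126,-0.093,0.012],0.05],
    [[-0.251,-0.185,0.025],0.1],
    [[-0.377,-0.278,0.038],0.15],
    [[-0.503,-0.37,0.05],0.2],
    [[-0.629,-0.463,0.062],0.25],
    [[-0.754,-0.555,0.075],0.3],
    [[-0.88,-0.648,0.088],0.35],
    [[-1.0,-0.741,0.1],0.4]
  ],
  "claw": 0.65
}}

```text
time_s: 1.1
eef_pos: [0.3688, 0.2793, 0.3793]
eef_rot: [-0.0, 0.471, 0.882, -0.0]
wrist_force: [0.5, -0.6, -0.3]
opening: 0.348
```

Run:
```python
from h import *
a=np.radians(160);p=np.array([.197,.54])-.25*np.array([np.cos(a),np.sin(a)])-.741*.25*np.array([np.sin(a),-np.cos(a)])
json.dump([*p,.38,124.],open("cmd.json","w")); o=get_obs();print(p,o["eef_pos"],o["opening"],o["q"])
plan(lin(pol(.066,97.4,.37),7)+[pol(.066,97.4,.37)])
```

```text
[0.36856392 0.28041691] [0.36883268 0.27928936 0.37931186] 0.34791653517304977 [ 3.90654335e-01 -5.13296146e-02  1.90607115e+00 -9.85371969e-06
  1.28730898e+00 -1.99390467e-01]
[[[-0.151, 0.002, 0.006], 0.042], [[-0.301, 0.003, 0.011], 0.084], [[-0.452, 0.005, 0.017], 0.127], [[-0.603, 0.007, 0.023], 0.169], [[-0.753, 0.009, 0.029], 0.211], [[-0.904, 0.01, 0.034], 0.253], [[-1.055, 0.012, 0.04], 0.296], [[-1.055, 0.012, 0.04], 0.296]]
```

Call:
{"method": "drive_tool", "body": {
  "increments": [
    [[-0.15,0.002,0.006],0.042],
    [[-0.3,0.003,0.011],0.084],
    [[-0.45,0.005,0.017],0.127],
    [[-0.6,0.007,0.023],0.169],
    [[-0.75,0.009,0.029],0.211],
    [[-0.9,0.01,0.034],0.253],
    [[-1.0,0.012,0.04],0.296],
    [[-1.0,0.012,0.04],0.296]
  ]
}}

```text
time_s: 2.1
eef_pos: [0.5111, 0.0735, 0.3691]
eef_rot: [-0.0, 0.661, 0.75, -0.0]
wrist_force: [-0.0, 0.4, 0.7]
opening: 0.352
```

Run:
```python
from h import *
a=np.radians(124);p=np.array([.36856,.28042])-.25*np.array([np.cos(a),np.sin(a)])+.012*.25*np.array([np.sin(a),-np.cos(a)])
json.dump([*p,.37,97.4],open("cmd.json","w")); o=get_obs();print(p,o["eef_pos"],o["wrist_force"])
plan(lin(pol(.066,97.4,.37),2)+lin(pol(.066,97.4,.312),6,pol(.066,97.4,.37)))
s=camera("scene");t=camera("top");cv2.imwrite("pics/c1.png",np.hstack([crop(t,195,105,130,140,3.0),crop(s,190,100,130,140,3)]))
```

```text
[0.51084534 0.07483819] [0.51105044 0.07353995 0.36914692] [-0.00308693  0.37397957  0.71579009]
[[[-0.025, 0.012, 0.0], 0.0], [[-0.049, 0.024, 0.0], 0.0], [[-0.049, 0.024, 0.039], 0.0], [[-0.049, 0.024, 0.077], 0.0], [[-0.049, 0.024, 0.116], 0.0], [[-0.049, 0.024, 0.155], 0.0], [[-0.049, 0.024, 0.193], 0.0], [[-0.049, 0.024, 0.232], 0.0]]
```

View pics/c1.png

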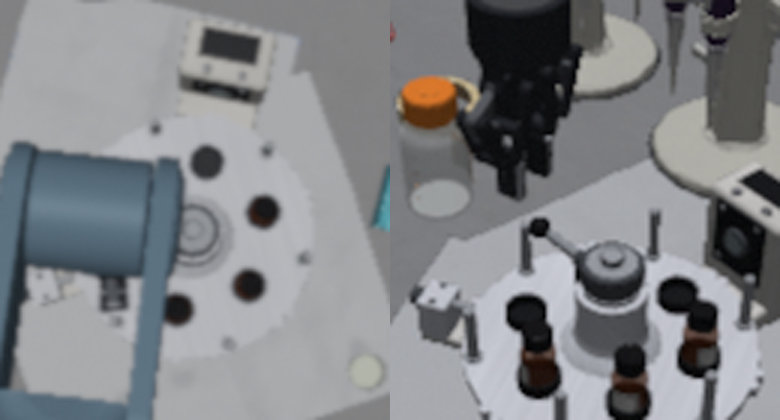

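The fingertips, at about (511,188) and (540,170) in the right crop, stand over the knob at (540,228). I'll lower them around it.

Call:
{"method": "drive_tool", "body": {
  "increments": [
    [[-0.025,0.012,0.0],0.0],
    [[-0.049,0.024,0.0],0.0],
    [[-0.049,0.024,0.039],0.0],
    [[-0.049,0.024,0.077],0.0],
    [[-0.049,0.024,0.116],0.0],
    [[-0.049,0.024,0.155],0.0],
    [[-0.049,0.024,0.193],0.0],
    [[-0.049,0.024,0.232],0.0]
  ]
}}

```text
time_s: 3.2
eef_pos: [0.5181, 0.0634, 0.311]
eef_rot: [-0.0, 0.661, 0.751, -0.0]
wrist_force: [0.2, 0.3, 0.2]
opening: 0.348
```

Run:
```python
from h import *
o=get_obs();print(o["eef_pos"],o["wrist_force"],o["torque"])
plan(arc(.066,97.4,127.4,.312))
s=camera("scene");cv2.imwrite("pics/c2.png",crop(s,190,100,130,140,4))
```

```text
[0.51806535 0.06342262 0.31100189] [0.19285346 0.28409367 0.20707224] [0.0358157  0.00117989 0.03359596]
[[[-0.001, -0.017, 0.0], -0.042], [[-0.002, -0.034, 0.0], -0.083], [[-0.005, -0.052, 0.0], -0.125], [[-0.009, -0.068, 0.0], -0.167], [[-0.014, -0.085, 0.0], -0.208], [[-0.02, -0.101, 0.0], -0.25], [[-0.027, -0.117, 0.0], -0.292], [[-0.035, -0.132, 0.0], -0.333]]
```

View pics/c2.png

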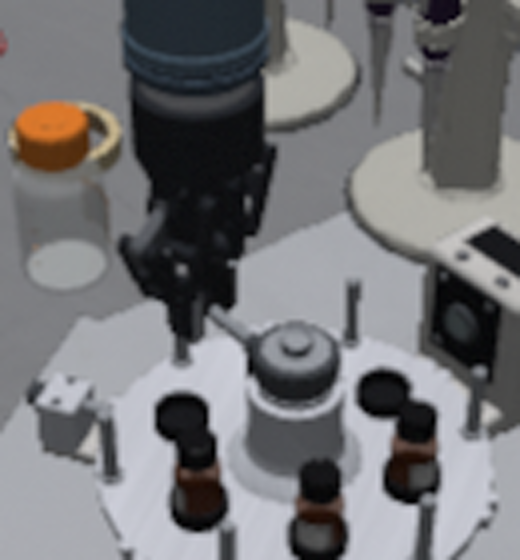

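The lever at about (215,320) runs between the two fingers, with no contact force. I'll turn anticlockwise.

Call:
{"method": "drive_tool", "body": {
  "increments": [
    [[-0.001,-0.017,0.0],-0.042],
    [[-0.002,-0.034,0.0],-0.083],
    [[-0.005,-0.052,0.0],-0.125],
    [[-0.009,-0.068,0.0],-0.167],
    [[-0.014,-0.085,0.0],-0.208],
    [[-0.02,-0.101,0.0],-0.25],
    [[-0.027,-0.117,0.0],-0.292],
    [[-0.035,-0.132,0.0],-0.333]
  ]
}}

```text
time_s: 4.25
eef_pos: [0.487, 0.0504, 0.3121]
eef_rot: [0.001, 0.443, 0.896, 0.001]
wrist_force: [1.9, -0.1, -0.4]
opening: 0.351
```

Run:
```python
from h import *
o=get_obs();print(o["eef_pos"],o["wrist_force"],o["torque"])
plan(arc(.066,127.4,157.4,.312))
```

```text
[0.48702081 0.05041894 0.31210098] [ 1.90393248 -0.1295506  -0.44069053] [ 0.00462554 -0.42992163  0.00169906]
[[[-0.001, -0.017, 0.0], -0.042], [[-0.002, -0.034, 0.0], -0.083], [[-0.005, -0.052, 0.0], -0.125], [[-0.009, -0.068, 0.0], -0.167], [[-0.014, -0.085, 0.0], -0.208], [[-0.02, -0.101, 0.0], -0.25], [[-0.027, -0.117, 0.0], -0.292], [[-0.035, -0.132, 0.0], -0.333]]
```

Call:
{"method": "drive_tool", "body": {
  "increments": [
    [[-0.001,-0.017,0.0],-0.042],
    [[-0.002,-0.034,0.0],-0.083],
    [[-0.005,-0.052,0.0],-0.125],
    [[-0.009,-0.068,0.0],-0.167],
    [[-0.014,-0.085,0.0],-0.208],
    [[-0.02,-0.101,0.0],-0.25],
    [[-0.027,-0.117,0.0],-0.292],
    [[-0.035,-0.132,0.0],-0.333]
  ]
}}

```text
time_s: 5.25
eef_pos: [0.4657, 0.0235, 0.3119]
eef_rot: [0.0, 0.196, 0.981, 0.0]
wrist_force: [0.8, -0.1, 0.1]
opening: 0.349
```

Run:
```python
from h import *
o=get_obs();print(o["eef_pos"],o["wrist_force"],o["torque"])
c=pol(.066,157.4,.38)
plan(lin(pol(.066,152.4,.312,152.4),1)+lin(c,5,pol(.066,152.4,.312,152.4))+[c,c])
```

```text
[0.46566204 0.02348298 0.31191308] [ 0.78018292 -0.0817862   0.1024656 ] [ 0.06680533 -0.11066495  0.04419471]
[[[-0.001, 0.023, 0.0], 0.056], [[-0.001, 0.018, -0.054], 0.044], [[-0.001, 0.014, -0.109], 0.033], [[0.0, 0.009, -0.163], 0.022], [[0.0, 0.005, -0.218], 0.011], [[0.0, 0.0, -0.272], 0.0], [[0.0, 0.0, -0.272], 0.0], [[0.0, 0.0, -0.272], 0.0]]
```

Call:
{"method": "drive_tool", "body": {
  "increments": [
    [[-0.001,0.018,0.0],0.04],
    [[-0.001,0.018,-0.054],0.04],
    [[-0.001,0.014,-0.109],0.033],
    [[0.0,0.009,-0.163],0.022],
    [[0.0,0.005,-0.218],0.011],
    [[0.0,0.0,-0.272],0.0],
    [[0.0,0.0,-0.272],0.0],
    [[0.0,0.0,-0.272],0.0]
  ],
  "claw": 0.72
}}

```text
time_s: 6.25
eef_pos: [0.4653, 0.0236, 0.3794]
eef_rot: [-0.0, 0.197, 0.98, 0.0]
wrist_force: [0.8, 0.5, -0.2]
opening: 0.28
```

Run:
```python
from h import *
th=199.9
# x of tool at th-180 -> hover over post
a=pol(.118,th,.38,th-180); 
plan(lin(a,8))   # yaw from 157 to 20: too much in one call
s=camera("scene");t=camera("top");cv2.imwrite("pics/c3.png",np.hstack([crop(t,195,105,130,140,3.0),crop(s,190,130,130,140,3)]))
```

```text
[[[0.01, -0.04, 0.0], 0.191], [[0.021, -0.08, 0.0], 0.382], [[0.031, -0.12, 0.0], 0.573], [[0.042, -0.159, 0.0], 0.764], [[0.052, -0.199, 0.0], 0.955], [[0.063, -0.239, 0.0], 1.146], [[0.073, -0.279, 0.0], 1.337], [[0.084, -0.319, 0.0], 1.528]]
```

View pics/c3.png

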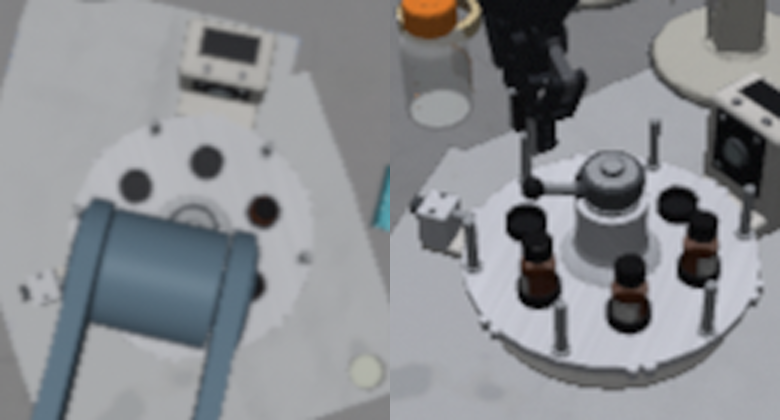

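Run:
```python
from h import *
k=ray("scene",(237.7,192.3),.153)[:2]-AX; print("lever",np.hypot(*k),np.degrees(np.arctan2(k[1],k[0])))
json.dump(pol(.066,157.4,.38),open("cmd.json","w"))
th=199.9
a=pol(.118,th,.38,th-180); b=pol(.118,th,.265,th-180)
m=list(.4*np.array(cmd())+.6*np.array(a)); m[3]=157.4-82
plan(lin(m)); plan(lin(a,6)+lin(b,4,a)[:2]); plan(lin(b,4)+[b]*4)
```

```text
lever 0.06671230963978622 152.62523033303634
[[[0.006, -0.024, 0.0], 0.114], [[0.013, -0.048, 0.0], 0.228], [[0.019, -0.072, 0.0], 0.342], [[0.025, -0.096, 0.0], 0.456], [[0.031, -0.12, 0.0], 0.569], [[0.038, -0.143, 0.0], 0.683], [[0.044, -0.167, 0.0], 0.797], [[0.05, -0.191, 0.0], 0.911]]
[[[-0.02, -0.009, 0.0], 0.103], [[-0.041, -0.017, 0.0], 0.206], [[-0.061, -0.026, 0.0], 0.308], [[-0.081, -0.034, 0.0], 0.411], [[-0.101, -0.043, 0.0], 0.514], [[-0.122, -0.051, 0.0], 0.617], [[-0.122, -0.051, 0.115], 0.617], [[-0.122, -0.051, 0.23], 0.617]]
[[[0.0, 0.0, 0.058], 0.0], [[0.0, 0.0, 0.115], 0.0], [[0.0, 0.0, 0.172], 0.0], [[0.0, 0.0, 0.23], 0.0], [[0.0, 0.0, 0.23], 0.0], [[0.0, 0.0, 0.23], 0.0], [[0.0, 0.0, 0.23], 0.0], [[0.0, 0.0, 0.23], 0.0]]
```

Call:
{"method": "drive_tool", "body": {
  "increments": [
    [[0.006,-0.024,0.0],0.114],
    [[0.013,-0.048,0.0],0.228],
    [[0.019,-0.072,0.0],0.342],
    [[0.025,-0.096,0.0],0.456],
    [[0.031,-0.12,0.0],0.569],
    [[0.038,-0.143,0.0],0.683],
    [[0.044,-0.167,0.0],0.797],
    [[0.05,-0.191,0.0],0.911]
  ]
}}

```text
time_s: 7.35
eef_pos: [0.4352, -0.0157, 0.3791]
eef_rot: [-0.001, 0.794, 0.608, -0.0]
wrist_force: [0.1, -0.3, -0.2]
opening: 0.278
```

Call:
{"method": "drive_tool", "body": {
  "increments": [
    [[-0.02,-0.009,0.0],0.103],
    [[-0.041,-0.017,0.0],0.206],
    [[-0.061,-0.026,0.0],0.308],
    [[-0.081,-0.034,0.0],0.411],
    [[-0.101,-0.043,0.0],0.514],
    [[-0.122,-0.051,0.0],0.617],
    [[-0.122,-0.051,0.115],0.617],
    [[-0.122,-0.051,0.23],0.617]
  ]
}}

```text
time_s: 8.35
eef_pos: [0.4153, -0.0419, 0.3213]
eef_rot: [0.0, 0.985, 0.171, 0.0]
wrist_force: [-0.3, 0.4, 0.6]
opening: 0.279
```

Run:
```python
from h import *
o=get_obs();print(o["eef_pos"],o["wrist_force"],pol(.118,199.9,.3225))
s=camera("scene");t=camera("top");cv2.imwrite("pics/c4.png",np.hstack([crop(t,195,105,130,140,3.0),crop(s,190,130,130,140,3)]))
```

```text
[ 0.41533371 -0.04189619  0.3213158 ] [-0.34134623  0.41344049  0.62764772] [np.float64(0.4160460010127706), np.float64(-0.04216478692513992), 0.3225, 199.9]
```

View pics/c4.png

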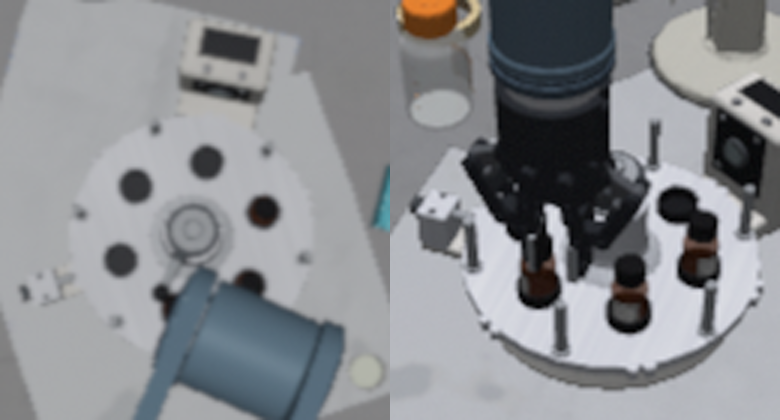

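The fingers sit above the post, with tips at (533,255) and (573,265) and the post's top at (560,308). The lever is clear. Next I'll lower over the post.

Call:
{"method": "drive_tool", "body": {
  "increments": [
    [[0.0,0.0,0.058],0.0],
    [[0.0,0.0,0.115],0.0],
    [[0.0,0.0,0.172],0.0],
    [[0.0,0.0,0.23],0.0],
    [[0.0,0.0,0.23],0.0],
    [[0.0,0.0,0.23],0.0],
    [[0.0,0.0,0.23],0.0],
    [[0.0,0.0,0.23],0.0]
  ]
}}

```text
time_s: 9.45
eef_pos: [0.4156, -0.042, 0.2651]
eef_rot: [0.0, 0.985, 0.171, 0.0]
wrist_force: [0.4, 0.6, -0.7]
opening: 0.28
```

Run:
```python
from h import *
o=get_obs();print(o["eef_pos"],o["wrist_force"])
for i in (0,1): plan(arc(.118,199.9+23*i,222.9+23*i,.265,-180))
```

```text
[ 0.41562488 -0.04195559  0.26512935] [ 0.40583974  0.61232862 -0.67438294]
[[[0.001, 0.024, 0.0], -0.032], [[0.002, 0.047, 0.0], -0.064], [[0.005, 0.071, 0.0], -0.096], [[0.009, 0.094, 0.0], -0.128], [[0.015, 0.117, 0.0], -0.16], [[0.021, 0.14, 0.0], -0.192], [[0.029, 0.162, 0.0], -0.224], [[0.038, 0.184, 0.0], -0.256]]
[[[0.001, 0.024, 0.0], -0.032], [[0.002, 0.047, 0.0], -0.064], [[0.005, 0.071, 0.0], -0.096], [[0.009, 0.094, 0.0], -0.128], [[0.015, 0.117, 0.0], -0.16], [[0.021, 0.14, 0.0], -0.192], [[0.029, 0.162, 0.0], -0.224], [[0.038, 0.184, 0.0], -0.256]]
```

Call:
{"method": "drive_tool", "body": {
  "increments": [
    [[0.001,0.024,0.0],-0.032],
    [[0.002,0.047,0.0],-0.064],
    [[0.005,0.071,0.0],-0.096],
    [[0.009,0.094,0.0],-0.128],
    [[0.015,0.117,0.0],-0.16],
    [[0.021,0.14,0.0],-0.192],
    [[0.029,0.162,0.0],-0.224],
    [[0.038,0.184,0.0],-0.256]
  ]
}}

```text
time_s: 10.45
eef_pos: [0.4399, -0.0821, 0.2648]
eef_rot: [-0.0, 0.931, 0.366, -0.0]
wrist_force: [-0.0, -0.5, 0.5]
opening: 0.283
```

Call:
{"method": "drive_tool", "body": {
  "increments": [
    [[0.001,0.024,0.0],-0.032],
    [[0.002,0.047,0.0],-0.064],
    [[0.005,0.071,0.0],-0.096],
    [[0.009,0.094,0.0],-0.128],
    [[0.015,0.117,0.0],-0.16],
    [[0.021,0.14,0.0],-0.192],
    [[0.029,0.162,0.0],-0.224],
    [[0.038,0.184,0.0],-0.256]
  ]
}}

```text
time_s: 11.45
eef_pos: [0.4782, -0.1094, 0.2648]
eef_rot: [-0.0, 0.839, 0.544, -0.0]
wrist_force: [-1.1, 0.0, -0.1]
opening: 0.277
```

```bash
cat > ang.py <<'E'
from h import *
def carousel(img):
    "dark vial caps/nests seen from above -> print angles of dark blobs near r=78 at z~.119"
    g=cv2.cvtColor(img,cv2.COLOR_BGR2GRAY); m=(g<75).astype(np.uint8)
    n,_,st,ce=cv2.connectedComponentsWithStats(m)
    for i in range(1,n):
        if 15<st[i,4]<200:
            w=ray("top",ce[i],.119)[:2]-AX; r=np.hypot(*w)
            if .06<r<.09: print("blob",st[i,4],r.round(4),np.degrees(np.arctan2(w[1],w[0])).round(1),img[int(ce[i][1]),int(ce[i][0])])
E
python3 - <<'E'
from ang import *
carousel(cv2.imread("pics/top0.png"));o=get_obs();print(o["eef_pos"],o["wrist_force"],cmd());
t=camera("top");cv2.imwrite("pics/t5.png",t);carousel(t)
plan(arc(.118,245.9,254,.265,-180))
E
```

```text
blob 76 0.0728 -10.1 [52 49 49]
blob 74 0.0735 51.2 [55 52 51]
blob 78 0.0742 -71.9 [24 21 23]
blob 90 0.074 108.7 [55 52 52]
blob 76 0.0763 -131.3 [26 23 23]
blob 74 0.077 170.0 [26 24 24]
[ 0.47815349 -0.109409    0.26479589] [-1.09657549  0.04556409 -0.13692681] [0.47881700567499663, -0.10971443291349907, 0.265, 65.9]
blob 74 0.0728 32.8 [57 54 53]
blob 76 0.0729 -29.1 [25 24 25]
blob 71 0.0752 93.4 [59 56 55]
blob 26 0.067 -87.1 [42 39 44]
blob 76 0.0759 152.0 [38 35 36]
blob 50 0.0737 -151.2 [27 25 24]
[[[0.0, 0.008, 0.0], -0.011], [[0.0, 0.017, 0.0], -0.023], [[0.001, 0.025, 0.0], -0.034], [[0.001, 0.033, 0.0], -0.045], [[0.002, 0.042, 0.0], -0.056], [[0.003, 0.05, 0.0], -0.067], [[0.004, 0.058, 0.0], -0.079], [[0.005, 0.067, 0.0], -0.09]]
```

Call:
{"method": "drive_tool", "body": {
  "increments": [
    [[0.0,0.008,0.0],-0.011],
    [[0.0,0.017,0.0],-0.023],
    [[0.001,0.025,0.0],-0.034],
    [[0.001,0.033,0.0],-0.045],
    [[0.002,0.042,0.0],-0.056],
    [[0.003,0.05,0.0],-0.067],
    [[0.004,0.058,0.0],-0.079],
    [[0.005,0.067,0.0],-0.09]
  ]
}}

```text
time_s: 12.5
eef_pos: [0.494, -0.115, 0.2646]
eef_rot: [-0.0, 0.799, 0.602, -0.0]
wrist_force: [-0.9, -0.1, 0.6]
opening: 0.28
```

Run:
```python
from ang import *
o=get_obs();print(o["eef_pos"],o["wrist_force"],cmd())
plan(arc(.118,254,258,.265,-180))
```

```text
[ 0.49400379 -0.11504333  0.26463541] [-0.91405807 -0.05905262  0.56869642] [0.4944747920135942, -0.11542888012072164, 0.265, 74.0]
[[[0.0, 0.004, 0.0], -0.006], [[0.0, 0.008, 0.0], -0.011], [[0.0, 0.012, 0.0], -0.017], [[0.0, 0.016, 0.0], -0.022], [[0.0, 0.021, 0.0], -0.028], [[0.001, 0.025, 0.0], -0.033], [[0.001, 0.029, 0.0], -0.039], [[0.001, 0.033, 0.0], -0.044]]
```

Call:
{"method": "drive_tool", "body": {
  "increments": [
    [[0.0,0.004,0.0],-0.006],
    [[0.0,0.008,0.0],-0.011],
    [[0.0,0.012,0.0],-0.017],
    [[0.0,0.016,0.0],-0.022],
    [[0.0,0.021,0.0],-0.028],
    [[0.001,0.025,0.0],-0.033],
    [[0.001,0.029,0.0],-0.039],
    [[0.001,0.033,0.0],-0.044]
  ]
}}

```text
time_s: 13.5
eef_pos: [0.5019, -0.117, 0.2647]
eef_rot: [-0.0, 0.778, 0.629, -0.0]
wrist_force: [-2.3, 0.7, 0.7]
opening: 0.283
```

Run:
```python
from ang import *
o=get_obs();print(o["eef_pos"],o["wrist_force"],cmd());carousel(camera("top"))
plan(arc(.118,258,260,.265,-180))
```

```text
[ 0.50194547 -0.11701585  0.26466827] [-2.27588567  0.70068064  0.72152347] [0.5024664204835043, -0.11742141688658905, 0.265, 78.0]
blob 74 0.0726 -16.7 [27 26 26]
blob 71 0.0732 44.7 [57 54 53]
blob 37 0.0692 -75.2 [28 27 29]
blob 70 0.0758 105.2 [59 55 55]
blob 83 0.0748 162.4 [54 51 51]
[[[0.0, 0.002, 0.0], -0.003], [[0.0, 0.004, 0.0], -0.006], [[0.0, 0.006, 0.0], -0.008], [[0.0, 0.008, 0.0], -0.011], [[0.0, 0.01, 0.0], -0.014], [[0.0, 0.012, 0.0], -0.017], [[0.0, 0.014, 0.0], -0.019], [[0.0, 0.016, 0.0], -0.022]]
```

Call:
{"method": "drive_tool", "body": {
  "increments": [
    [[0.0,0.002,0.0],-0.003],
    [[0.0,0.004,0.0],-0.006],
    [[0.0,0.006,0.0],-0.008],
    [[0.0,0.008,0.0],-0.011],
    [[0.0,0.01,0.0],-0.014],
    [[0.0,0.012,0.0],-0.017],
    [[0.0,0.014,0.0],-0.019],
    [[0.0,0.016,0.0],-0.022]
  ]
}}

```text
time_s: 14.55
eef_pos: [0.5043, -0.1173, 0.2643]
eef_rot: [-0.003, 0.767, 0.642, -0.002]
wrist_force: [-13.0, 3.1, 8.2]
opening: 0.279
```

Run:
```python
from ang import *
o=get_obs();print(o["eef_pos"],o["wrist_force"],cmd());carousel(camera("top"))
plan(arc(.118,260,261.5,.265,-180))
```

```text
[ 0.50425838 -0.11727031  0.26428086] [-12.96952608   3.10091425   8.23800189] [0.5065095150353023, -0.11820731485544055, 0.265, 80.0]
blob 75 0.0725 -16.3 [27 24 24]
blob 73 0.0733 45.1 [57 54 53]
blob 34 0.0693 -74.4 [30 30 33]
blob 71 0.0757 105.6 [58 55 54]
blob 83 0.0748 162.4 [54 51 51]
[[[0.0, 0.002, 0.0], -0.002], [[0.0, 0.003, 0.0], -0.004], [[0.0, 0.005, 0.0], -0.006], [[0.0, 0.006, 0.0], -0.008], [[0.0, 0.008, 0.0], -0.01], [[0.0, 0.009, 0.0], -0.012], [[0.0, 0.011, 0.0], -0.015], [[0.0, 0.012, 0.0], -0.017]]
```

Call:
{"method": "drive_tool", "body": {
  "increments": [
    [[0.0,0.002,0.0],-0.002],
    [[0.0,0.003,0.0],-0.004],
    [[0.0,0.005,0.0],-0.006],
    [[0.0,0.006,0.0],-0.008],
    [[0.0,0.008,0.0],-0.01],
    [[0.0,0.009,0.0],-0.012],
    [[0.0,0.011,0.0],-0.015],
    [[0.0,0.012,0.0],-0.017]
  ]
}}

```text
time_s: 15.6
eef_pos: [0.5058, -0.1174, 0.264]
eef_rot: [-0.005, 0.758, 0.652, -0.003]
wrist_force: [-21.6, 4.6, 18.0]
opening: 0.284
```

Run:
```python
from ang import *
o=get_obs();print(o["eef_pos"],o["wrist_force"],cmd());carousel(camera("top"))
plan(arc(.118,261.5,262.5,.265,-180))
```

```text
[ 0.50577145 -0.1173653   0.26404339] [-21.63333772   4.59814065  18.009219  ] [0.509558489486706, -0.11870387187670618, 0.265, 81.5]
blob 74 0.0726 -16.2 [25 23 24]
blob 74 0.0733 45.5 [56 54 53]
blob 33 0.0692 -74.3 [37 34 35]
blob 69 0.0759 106.0 [58 55 55]
blob 84 0.0748 162.6 [53 51 50]
[[[0.0, 0.001, 0.0], -0.001], [[0.0, 0.002, 0.0], -0.003], [[0.0, 0.003, 0.0], -0.004], [[0.0, 0.004, 0.0], -0.006], [[0.0, 0.005, 0.0], -0.007], [[0.0, 0.006, 0.0], -0.008], [[0.0, 0.007, 0.0], -0.01], [[0.0, 0.008, 0.0], -0.011]]
```

Run:
```python
from ang import *
s=camera("scene");t=camera("top");cv2.imwrite("pics/c6.png",np.hstack([crop(t,200,125,100,130,4),crop(s,210,140,100,130,4)]))
print(get_obs()["torque"])
```

```text
[0.68543365 3.64972334 0.03164118]
```

View pics/c6.png

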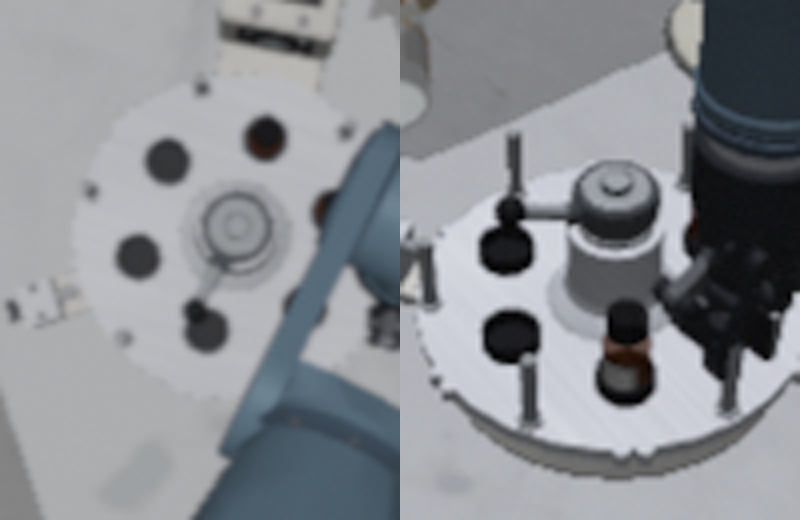

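No contact shows other than finger on post, but the force includes an 18 N vertical component from friction. I'll relieve it with a slight lift while advancing 1°.

Call:
{"method": "drive_tool", "body": {
  "increments": [
    [[0.0,0.0,-0.004],0.0],
    [[0.0,0.0,-0.008],0.0],
    [[0.0,0.002,-0.008],-0.003],
    [[0.0,0.004,-0.008],-0.006],
    [[0.0,0.005,-0.008],-0.007],
    [[0.0,0.006,-0.008],-0.008],
    [[0.0,0.007,-0.008],-0.01],
    [[0.0,0.008,-0.008],-0.011]
  ]
}}

```text
time_s: 16.75
eef_pos: [0.5065, -0.1174, 0.264]
eef_rot: [-0.007, 0.752, 0.659, -0.004]
wrist_force: [-23.0, 3.2, 8.4]
opening: 0.279
```

Run:
```python
from ang import *
c=cmd(); c[2]=.267
json.dump(c,open("cmd.json","w"))
o=get_obs();print(o["eef_pos"],o["wrist_force"],c,o["opening"]);carousel(camera("top"))
plan(arc(.118,262.5,263.5,.267,-180))
```

```text
[ 0.50653256 -0.11736586  0.26395153] [-22.99821542   3.17588319   8.43775353] [0.511597909318034, -0.11899049364210962, 0.267, 82.5] 0.2785321811048215
blob 74 0.0726 -16.2 [26 24 24]
blob 74 0.0733 45.5 [57 54 53]
blob 31 0.0688 -74.3 [28 33 49]
blob 68 0.076 106.2 [58 55 55]
blob 84 0.0748 162.6 [53 51 50]
[[[0.0, 0.001, 0.0], -0.001], [[0.0, 0.002, 0.0], -0.003], [[0.0, 0.003, 0.0], -0.004], [[0.0, 0.004, 0.0], -0.006], [[0.0, 0.005, 0.0], -0.007], [[0.0, 0.006, 0.0], -0.008], [[0.0, 0.007, 0.0], -0.01], [[0.0, 0.008, 0.0], -0.011]]
```

Call:
{"method": "drive_tool", "body": {
  "increments": [
    [[0.0,0.001,0.0],-0.001],
    [[0.0,0.002,0.0],-0.003],
    [[0.0,0.003,0.0],-0.004],
    [[0.0,0.004,0.0],-0.006],
    [[0.0,0.005,0.0],-0.007],
    [[0.0,0.006,0.0],-0.008],
    [[0.0,0.007,0.0],-0.01],
    [[0.0,0.008,0.0],-0.011]
  ]
}}

```text
time_s: 17.8
eef_pos: [0.5134, -0.1192, 0.2672]
eef_rot: [0.001, 0.747, 0.665, 0.001]
wrist_force: [0.3, -0.1, 0.7]
opening: 0.284
```

Run:
```python
from ang import *
o=get_obs();print(o["eef_pos"],o["wrist_force"],o["torque"],cmd());t=camera("top");carousel(t)
t0=cv2.imread("pics/top0.png"); cv2.imwrite("pics/t7.png",t)
s=camera("scene"); cv2.imwrite("pics/c7.png",crop(s,190,150,150,120,5))
plan(arc(.118,263.5,264.5,.267,-180))
```

```text
[ 0.51338578 -0.11924509  0.26720804] [ 0.33245581 -0.12753079  0.72004212] [ 0.00532108 -0.00451748  0.05534282] [0.513642020775387, -0.11924147896983732, 0.267, 83.5]
blob 76 0.0728 -10.1 [26 23 24]
blob 73 0.0733 51.3 [57 54 54]
blob 45 0.0707 -68.9 [27 27 32]
blob 68 0.0755 111.6 [59 56 55]
blob 91 0.0741 167.1 [56 53 53]
[[[0.0, 0.001, 0.0], -0.001], [[0.0, 0.002, 0.0], -0.003], [[0.0, 0.003, 0.0], -0.004], [[0.0, 0.004, 0.0], -0.006], [[0.0, 0.005, 0.0], -0.007], [[0.0, 0.006, 0.0], -0.008], [[0.0, 0.007, 0.0], -0.01], [[0.0, 0.008, 0.0], -0.011]]
```

View pics/c7.png

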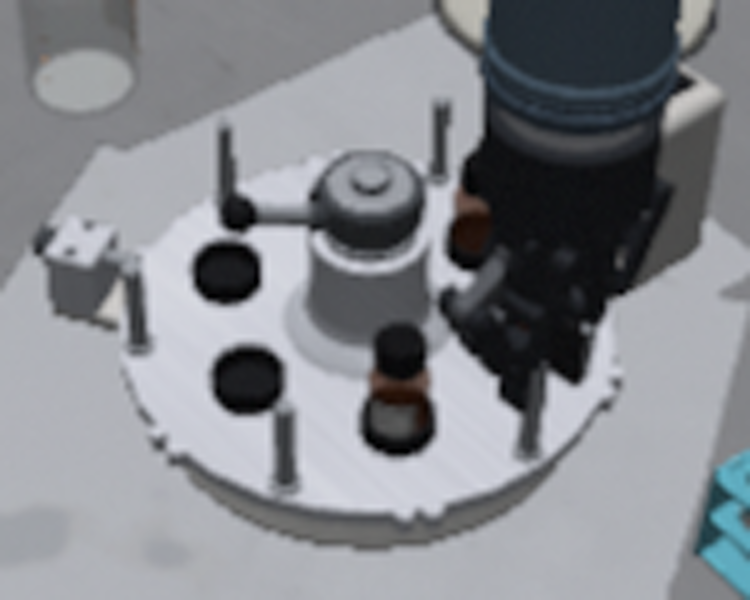

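The carousel snapped home: the first vial is at -10.1°, force is about 0. The lever is still at about 152°. I'll lift off and go back to the knob.

Run:
```python
from ang import *
json.dump(pol(.118,263.5,.267,83.5),open("cmd.json","w"))
a=pol(.118,260.5,.267,80.5); b=pol(.118,260.5,.38,80.5); k=pol(.066,152.6,.38)
m=[*(np.array(b)[:3]*.85+np.array(k)[:3]*.15),95]
plan(lin(a,2)+lin(b,4,a)+lin(m,2,b)); plan(lin(k))
plan(lin(pol(.066,152.6,.312),6)+[pol(.066,152.6,.312)]*2)
```

```text
[[[0.0, -0.012, 0.0], 0.017], [[0.001, -0.025, 0.0], 0.033], [[0.001, -0.025, -0.113], 0.033], [[0.001, -0.025, -0.226], 0.033], [[0.001, -0.025, -0.339], 0.033], [[0.001, -0.025, -0.452], 0.033], [[0.043, -0.041, -0.452], -0.047], [[0.085, -0.058, -0.452], -0.128]]
[[[0.064, -0.011, 0.0], -0.08], [[0.127, -0.022, 0.0], -0.16], [[0.191, -0.033, 0.0], -0.24], [[0.254, -0.045, 0.0], -0.32], [[0.318, -0.056, 0.0], -0.4], [[0.381, -0.067, 0.0], -0.48], [[0.445, -0.078, 0.0], -0.56], [[0.509, -0.089, 0.0], -0.64]]
[[[0.0, 0.0, 0.045], 0.0], [[0.0, 0.0, 0.091], 0.0], [[0.0, 0.0, 0.136], 0.0], [[0.0, 0.0, 0.181], 0.0], [[0.0, 0.0, 0.227], 0.0], [[0.0, 0.0, 0.272], 0.0], [[0.0, 0.0, 0.272], 0.0], [[0.0, 0.0, 0.272], 0.0]]
```

Call:
{"method": "drive_tool", "body": {
  "increments": [
    [[0.0,-0.012,0.0],0.017],
    [[0.001,-0.025,0.0],0.033],
    [[0.001,-0.025,-0.113],0.033],
    [[0.001,-0.025,-0.226],0.033],
    [[0.001,-0.025,-0.339],0.033],
    [[0.001,-0.025,-0.452],0.033],
    [[0.043,-0.041,-0.452],-0.047],
    [[0.085,-0.058,-0.452],-0.128]
  ]
}}

```text
time_s: 18.9
eef_pos: [0.5006, -0.096, 0.3803]
eef_rot: [0.001, 0.675, 0.738, 0.0]
wrist_force: [-0.0, 1.1, 0.1]
opening: 0.28
```

Call:
{"method": "drive_tool", "body": {
  "increments": [
    [[0.064,-0.011,0.0],-0.08],
    [[0.127,-0.022,0.0],-0.16],
    [[0.191,-0.033,0.0],-0.24],
    [[0.254,-0.045,0.0],-0.32],
    [[0.318,-0.056,0.0],-0.4],
    [[0.381,-0.067,0.0],-0.48],
    [[0.445,-0.078,0.0],-0.56],
    [[0.509,-0.089,0.0],-0.64]
  ],
  "claw": 0.65
}}

```text
time_s: 19.9
eef_pos: [0.4674, 0.0292, 0.3797]
eef_rot: [0.0, 0.236, 0.972, 0.0]
wrist_force: [0.3, 0.4, 0.3]
opening: 0.351
```

Call:
{"method": "drive_tool", "body": {
  "increments": [
    [[0.0,0.0,0.045],0.0],
    [[0.0,0.0,0.091],0.0],
    [[0.0,0.0,0.136],0.0],
    [[0.0,0.0,0.181],0.0],
    [[0.0,0.0,0.227],0.0],
    [[0.0,0.0,0.272],0.0],
    [[0.0,0.0,0.272],0.0],
    [[0.0,0.0,0.272],0.0]
  ]
}}

```text
time_s: 20.9
eef_pos: [0.468, 0.0287, 0.3119]
eef_rot: [0.0, 0.238, 0.971, 0.0]
wrist_force: [0.4, -0.0, -1.0]
opening: 0.35
```

Run:
```python
from ang import *
o=get_obs();print(o["eef_pos"],o["wrist_force"],o["torque"],o["opening"],cmd())
for i in (0,1,2): plan(arc(.066,152.6-30*i,122.6-30*i,.312))
```

```text
[0.46795228 0.02870473 0.31190724] [ 0.44809491 -0.03851264 -1.03237755] [-0.01825536  0.09421665 -0.05135534] 0.3504961411079524 [0.46840418458099753, 0.028373185795734217, 0.312, 152.6]
[[[-0.001, 0.017, 0.0], 0.042], [[-0.002, 0.034, 0.0], 0.083], [[-0.005, 0.052, 0.0], 0.125], [[-0.009, 0.068, 0.0], 0.167], [[-0.014, 0.085, 0.0], 0.208], [[-0.02, 0.101, 0.0], 0.25], [[-0.027, 0.117, 0.0], 0.292], [[-0.035, 0.132, 0.0], 0.333]]
[[[-0.001, 0.017, 0.0], 0.042], [[-0.002, 0.034, 0.0], 0.083], [[-0.005, 0.052, 0.0], 0.125], [[-0.009, 0.068, 0.0], 0.167], [[-0.014, 0.085, 0.0], 0.208], [[-0.02, 0.101, 0.0], 0.25], [[-0.027, 0.117, 0.0], 0.292], [[-0.035, 0.132, 0.0], 0.333]]
[[[-0.001, 0.017, 0.0], 0.042], [[-0.002, 0.034, 0.0], 0.083], [[-0.005, 0.052, 0.0], 0.125], [[-0.009, 0.068, 0.0], 0.167], [[-0.014, 0.085, 0.0], 0.208], [[-0.02, 0.101, 0.0], 0.25], [[-0.027, 0.117, 0.0], 0.292], [[-0.035, 0.132, 0.0], 0.333]]
```

Call:
{"method": "drive_tool", "body": {
  "increments": [
    [[-0.001,0.017,0.0],0.042],
    [[-0.002,0.034,0.0],0.083],
    [[-0.005,0.052,0.0],0.125],
    [[-0.009,0.068,0.0],0.167],
    [[-0.014,0.085,0.0],0.208],
    [[-0.02,0.101,0.0],0.25],
    [[-0.027,0.117,0.0],0.292],
    [[-0.035,0.132,0.0],0.333]
  ]
}}

```text
time_s: 21.9
eef_pos: [0.4908, 0.0539, 0.312]
eef_rot: [0.0, 0.482, 0.876, -0.0]
wrist_force: [-2.0, -1.0, -0.5]
opening: 0.351
```

Call:
{"method": "drive_tool", "body": {
  "increments": [
    [[-0.001,0.017,0.0],0.042],
    [[-0.002,0.034,0.0],0.083],
    [[-0.005,0.052,0.0],0.125],
    [[-0.009,0.068,0.0],0.167],
    [[-0.014,0.085,0.0],0.208],
    [[-0.02,0.101,0.0],0.25],
    [[-0.027,0.117,0.0],0.292],
    [[-0.035,0.132,0.0],0.333]
  ]
}}

```text
time_s: 22.9
eef_pos: [0.5219, 0.0643, 0.3112]
eef_rot: [-0.002, 0.692, 0.722, -0.002]
wrist_force: [-9.8, -1.6, 2.3]
opening: 0.349
```

```bash
cat >> ang.py <<'E'
def tq():
    o=get_obs();p=o["eef_pos"][:2]-AX;F=o["wrist_force"];th=np.arctan2(p[1],p[0])
    T=np.array([-np.sin(th),np.cos(th)]); ft=F[:2]@T
    # moment on the arm about the hub axis: torque at TCP z + r x F
    print("tool ang",np.degrees(th).round(1),"F",F.round(1),"Ftan",ft.round(1),"M axis",(o["torque"][2]+p[0]*F[1]-p[1]*F[0]).round(3),"r",np.hypot(*p).round(4))
E
python3 - <<'E'
from ang import *
tq();print(cmd())
E
```

```text
tool ang 94.4 F [-9.8 -1.6  2.3] Ftan 9.9 M axis 0.703 r 0.0665
[0.5573731857957342, 0.05659581541900249, 0.312, 62.599999999999994]
```

Run:
```python
from ang import *
json.dump(pol(.066,92.6,.312),open("cmd.json","w"))
plan([pol(.066,92.6,.312)]*8)
plan(arc(.066,92.6,82.6,.312,n=5)+[pol(.066,82.6,.312)]*3)
```

```text
[[[0.0, 0.0, 0.0], 0.0], [[0.0, 0.0, 0.0], 0.0], [[0.0, 0.0, 0.0], 0.0], [[0.0, 0.0, 0.0], 0.0], [[0.0, 0.0, 0.0], 0.0], [[0.0, 0.0, 0.0], 0.0], [[0.0, 0.0, 0.0], 0.0], [[0.0, 0.0, 0.0], 0.0]]
[[[0.0, 0.009, 0.0], 0.022], [[-0.001, 0.018, 0.0], 0.044], [[-0.001, 0.028, 0.0], 0.067], [[-0.003, 0.037, 0.0], 0.089], [[-0.004, 0.046, 0.0], 0.111], [[-0.004, 0.046, 0.0], 0.111], [[-0.004, 0.046, 0.0], 0.111], [[-0.004, 0.046, 0.0], 0.111]]
```

Call:
{"method": "drive_tool", "body": {
  "increments": [
    [[0.0,0.0,0.0],0.0],
    [[0.0,0.0,0.0],0.0],
    [[0.0,0.0,0.0],0.0],
    [[0.0,0.0,0.0],0.0],
    [[0.0,0.0,0.0],0.0],
    [[0.0,0.0,0.0],0.0],
    [[0.0,0.0,0.0],0.0],
    [[0.0,0.0,0.0],0.0]
  ]
}}

```text
time_s: 23.9
eef_pos: [0.522, 0.0644, 0.3112]
eef_rot: [-0.002, 0.691, 0.723, -0.002]
wrist_force: [-7.7, -1.7, 0.8]
opening: 0.347
```

Run:
```python
from ang import *
tq()
```

```text
tool ang 94.3 F [-7.7 -1.7  0.8] Ftan 7.8 M axis 0.53 r 0.0665
```

Call:
{"method": "drive_tool", "body": {
  "increments": [
    [[0.0,0.009,0.0],0.022],
    [[-0.001,0.018,0.0],0.044],
    [[-0.001,0.028,0.0],0.067],
    [[-0.003,0.037,0.0],0.089],
    [[-0.004,0.046,0.0],0.111],
    [[-0.004,0.046,0.0],0.111],
    [[-0.004,0.046,0.0],0.111],
    [[-0.004,0.046,0.0],0.111]
  ]
}}

```text
time_s: 24.9
eef_pos: [0.5331, 0.0643, 0.311]
eef_rot: [-0.002, 0.751, 0.66, -0.002]
wrist_force: [-9.2, 0.7, 2.5]
opening: 0.351
```

Run:
```python
from ang import *
tq()
plan(arc(.066,82.6,72.6,.312,n=5)+[pol(.066,72.6,.312)]*3)
```

```text
tool ang 84.7 F [-9.2  0.7  2.5] Ftan 9.2 M axis 0.641 r 0.0666
[[[0.0, 0.009, 0.0], 0.022], [[-0.001, 0.018, 0.0], 0.044], [[-0.001, 0.028, 0.0], 0.067], [[-0.003, 0.037, 0.0], 0.089], [[-0.004, 0.046, 0.0], 0.111], [[-0.004, 0.046, 0.0], 0.111], [[-0.004, 0.046, 0.0], 0.111], [[-0.004, 0.046, 0.0], 0.111]]
```

Call:
{"method": "drive_tool", "body": {
  "increments": [
    [[0.0,0.009,0.0],0.022],
    [[-0.001,0.018,0.0],0.044],
    [[-0.001,0.028,0.0],0.067],
    [[-0.003,0.037,0.0],0.089],
    [[-0.004,0.046,0.0],0.111],
    [[-0.004,0.046,0.0],0.111],
    [[-0.004,0.046,0.0],0.111],
    [[-0.004,0.046,0.0],0.111]
  ]
}}

```text
time_s: 25.9
eef_pos: [0.544, 0.0624, 0.3108]
eef_rot: [-0.003, 0.806, 0.592, -0.003]
wrist_force: [-11.2, 3.6, 2.6]
opening: 0.343
```

Run:
```python
from ang import *
tq()
plan(arc(.066,72.6,57.6,.312,n=5)+[pol(.066,57.6,.312)]*3)
```

```text
tool ang 75.2 F [-11.2   3.6   2.6] Ftan 11.7 M axis 0.773 r 0.0666
[[[0.0, 0.014, 0.0], 0.033], [[-0.001, 0.028, 0.0], 0.067], [[-0.003, 0.041, 0.0], 0.1], [[-0.006, 0.055, 0.0], 0.133], [[-0.009, 0.068, 0.0], 0.167], [[-0.009, 0.068, 0.0], 0.167], [[-0.009, 0.068, 0.0], 0.167], [[-0.009, 0.068, 0.0], 0.167]]
```

Call:
{"method": "drive_tool", "body": {
  "increments": [
    [[0.0,0.014,0.0],0.033],
    [[-0.001,0.028,0.0],0.067],
    [[-0.003,0.041,0.0],0.1],
    [[-0.006,0.055,0.0],0.133],
    [[-0.009,0.068,0.0],0.167],
    [[-0.009,0.068,0.0],0.167],
    [[-0.009,0.068,0.0],0.167],
    [[-0.009,0.068,0.0],0.167]
  ]
}}

```text
time_s: 26.9
eef_pos: [0.5594, 0.0561, 0.3107]
eef_rot: [-0.004, 0.876, 0.482, -0.003]
wrist_force: [-11.7, 7.9, 2.9]
opening: 0.349
```

Run:
```python
from ang import *
tq()
plan(arc(.066,57.6,51.6,.312,n=5)+[pol(.066,51.6,.312)]*3)
```

```text
tool ang 60.8 F [-11.7   7.9   2.9] Ftan 14.0 M axis 0.918 r 0.0666
[[[0.0, 0.006, 0.0], 0.013], [[0.0, 0.011, 0.0], 0.027], [[-0.001, 0.017, 0.0], 0.04], [[-0.001, 0.022, 0.0], 0.053], [[-0.001, 0.028, 0.0], 0.067], [[-0.001, 0.028, 0.0], 0.067], [[-0.001, 0.028, 0.0], 0.067], [[-0.001, 0.028, 0.0], 0.067]]
```

Call:
{"method": "drive_tool", "body": {
  "increments": [
    [[0.0,0.006,0.0],0.013],
    [[0.0,0.011,0.0],0.027],
    [[-0.001,0.017,0.0],0.04],
    [[-0.001,0.022,0.0],0.053],
    [[-0.001,0.028,0.0],0.067],
    [[-0.001,0.028,0.0],0.067],
    [[-0.001,0.028,0.0],0.067],
    [[-0.001,0.028,0.0],0.067]
  ]
}}

```text
time_s: 27.9
eef_pos: [0.5655, 0.0524, 0.3108]
eef_rot: [-0.004, 0.9, 0.435, -0.002]
wrist_force: [-9.4, 9.8, 2.6]
opening: 0.351
```

Run:
```python
from ang import *
tq()
a=pol(.066,58.6,.312); b=pol(.066,58.6,.40); h=pol(.15,110,.40,90)
plan(lin(a,2)+lin(b,5,a)+[b]); plan(lin([.40,.28,.40,90]))
```

```text
tool ang 54.8 F [-9.4  9.8  2.6] Ftan 13.3 M axis 0.895 r 0.0667
[[[-0.001, -0.016, 0.0], -0.039], [[-0.002, -0.032, 0.0], -0.078], [[-0.002, -0.032, -0.07], -0.078], [[-0.002, -0.032, -0.141], -0.078], [[-0.002, -0.032, -0.211], -0.078], [[-0.002, -0.032, -0.282], -0.078], [[-0.002, -0.032, -0.352], -0.078], [[-0.002, -0.032, -0.352], -0.078]]
[[[0.054, -0.128, 0.0], -0.044], [[0.109, -0.255, 0.0], -0.087], [[0.163, -0.383, 0.0], -0.131], [[0.217, -0.511, 0.0], -0.174], [[0.271, -0.638, 0.0], -0.218], [[0.326, -0.766, 0.0], -0.262], [[0.38, -0.894, 0.0], -0.305], [[0.434, -1.021, 0.0], -0.349]]
```

Torque is about 0.9–1.0 N m. I'll back off and lift clear.

Call:
{"method": "drive_tool", "body": {
  "increments": [
    [[-0.001,-0.016,0.0],-0.039],
    [[-0.002,-0.032,0.0],-0.078],
    [[-0.002,-0.032,-0.07],-0.078],
    [[-0.002,-0.032,-0.141],-0.078],
    [[-0.002,-0.032,-0.211],-0.078],
    [[-0.002,-0.032,-0.282],-0.078],
    [[-0.002,-0.032,-0.352],-0.078],
    [[-0.002,-0.032,-0.352],-0.078]
  ]
}}

```text
time_s: 28.9
eef_pos: [0.5614, 0.0546, 0.4018]
eef_rot: [0.001, 0.872, 0.489, 0.001]
wrist_force: [0.0, 0.3, -0.3]
opening: 0.356
```

Call:
{"method": "drive_tool", "body": {
  "increments": [
    [[0.054,-0.128,0.0],-0.044],
    [[0.109,-0.255,0.0],-0.087],
    [[0.163,-0.383,0.0],-0.131],
    [[0.217,-0.511,0.0],-0.174],
    [[0.271,-0.638,0.0],-0.218],
    [[0.326,-0.766,0.0],-0.262],
    [[0.38,-0.894,0.0],-0.305],
    [[0.434,-1.0,0.0],-0.349]
  ]
}}

```text
time_s: 29.9
eef_pos: [0.4032, 0.2786, 0.3989]
eef_rot: [-0.0, 0.707, 0.708, -0.001]
wrist_force: [1.4, 0.2, -0.6]
opening: 0.35
```

Run:
```python
from ang import *
tq(); t=camera("top");carousel(t);s=camera("scene")
cv2.imwrite("pics/c8.png",np.hstack([crop(t,195,105,130,140,3.0),crop(s,190,150,130,140,3)]))
d=cv2.absdiff(s,cv2.imread("pics/scene0.png")).max(2)>40
n,_,st,ce=cv2.connectedComponentsWithStats(d.astype(np.uint8))
print([(st[i].tolist()) for i in range(1,n) if st[i,4]>25])
```

```text
tool ang 113.8 F [ 1.4  0.2 -0.6] Ftan -1.3 M axis -0.42 r 0.3067
blob 79 0.073 -10.2 [24 23 23]
blob 78 0.0734 51.9 [52 49 49]
blob 79 0.0741 -71.9 [26 24 23]
blob 71 0.0759 111.6 [55 52 52]
blob 76 0.0765 -131.6 [25 23 23]
blob 71 0.0768 170.4 [54 51 51]
[[127, 0, 22, 23, 328], [7, 5, 153, 119, 5016], [0, 101, 8, 40, 161], [119, 121, 19, 22, 222], [142, 121, 9, 16, 104], [249, 165, 7, 7, 41], [236, 172, 19, 16, 91], [280, 179, 12, 15, 134], [233, 207, 13, 14, 138], [86, 232, 5, 33, 108], [56, 234, 29, 26, 441], [13, 267, 41, 53, 517], [52, 298, 10, 26, 37], [97, 308, 12, 12, 72]]
```

View pics/c8.png

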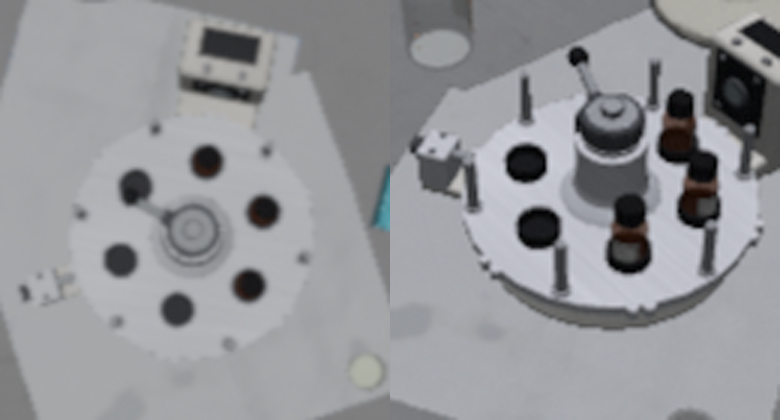

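```bash
python3 -c "
from bench import *
print(hand_in(),get_obs()['time_s'])"
```

```text
the job is handed in; nothing more can be done
the job is handed in; nothing more can be done
```

The first vial is now in front of the reading head, the carousel is clicked home in the index, and the lock ring is firm again. I handed the job in at about 30 s, with the arm clear of everything.

- **Slackening:** I turned the lever about 55° anticlockwise, with the fingers loosely around the knob. After that the carousel moved with only 1–2 N at the post.
- **Indexing:** I pushed one post round by about 60° until the station snapped home. The last top view has the first vial at −10.2°. The empty nest before the lens stood at −10.1° at the start. The carousel did not run past, and tightening the ring did not shift it.
- **Tightening:** I turned the lever back clockwise to about 60° in world axes. The torque climbed steadily at about 0.7 N m a radian, as you described. The last two readings were 0.92 and 0.90 N m (13–14 N at the knob), slightly under your 1 N m. I estimate about 170 N of clamp from the lever angle.

**What disagreed:** The end lobe took about 23 N at the post, not the stated 10–15 N. Up to 18 N of vertical friction from the tilted finger came with it. I saw no other contact in the pictures, and the force dropped to zero when the station clicked in.

I saw no sign that the bottle, beaker, timer or spare vial was touched, but I did not measure their positions again at the end.

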